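Slide the chip tray home under the balancing machine

TASK

Two empty steel chip trays lie on the bench beside the rotor balancing machine. Take the narrower one, the one that fits, by its black grip lug and slide it along the bench into the bay under the end of the machine's green bed until it is fully home, its front wall flush with the end of the bed; then let go. Leave the wide tray and the loose compressor wheel where they are.

Things in the scene. Friction and masses are not known exactly. Their poses are not given: they have to be found in the camera images.
- machine: Balancing machine, fixed. Pale green bed 400 mm long (x), 220 wide, 62 high; gear up to 302 high stands on it from x = 125 back. All mm. Origin: bench level, middle of the end face where the bay opens; x points into the bay, z up. Bay on the centre line, floorless (tray slides on the bench), 42 high, 130 deep to a solid back; side walls 140 apart at the mouth, narrowing over 35 to 100, then parallel.
- tray: Open steel tray, 130 mm long (x), 90 wide (y), 30 high, 0.3 kg, loose. Origin: centre of underside; x points to the end that goes in first, z up. Black upright lug on its front wall, on the centre line: x = -65 to -115, 10 thick (y), 8 to 55 above the bench; pinch across its thickness from above near x = -95. Home: origin 65 inside the mouth, front wall flush, lug outside.
- wide_tray: Wrong tray, leave alone: same make, length, height and lug as the other, but 140 mm wide (y). Origin and axes as for the other tray.
- wheel: Loose aluminium compressor wheel, 64 mm diameter, 40 mm high, standing on its flat back; origin at the centre of its underside. Leave it alone.

How it is judged:
By the outcome, as a careful person would: the job done as asked, in the order asked, and still so for the second after the job is handed in, with the robot touching nothing.
It also fails if it takes over 40 s, if anything falls off the work surface, if the arm or the gripper's body presses on something with over 40 N, if the wrist force passes 120 N, or if a joint passes its speed limit or range.

ROBOT

A 6-joint arm with a two-finger parallel gripper is mounted at the origin on the work surface. World frame = base frame: x ahead of the robot, y to its left, z up, the work surface at z = 0. Lengths are in mm, angles in rad, forces in N, time in s.
With the tool pointing down it reaches from about 300 to 775 mm from the base axis. Payload 14.6 kg.
Tool frame: the origin (TCP) lies on the centre line of the jaws, within the pads' length; the fingertips stand manip.finger_overhang ahead of it and the grasp point (between the pads) lies 11 mm behind it (manip.finger_overhang is the distance from the TCP to the fingertips, in mm); y points along the fingers, x is the direction in which the jaws open and shut, and the axes are right-handed (so a half turn about y gives the same grasp; the last joint's range is limited). The gripper opens to 94 mm and grips with 3 to 60 N. Pads are 16 mm wide; open, the fingers measure 119 mm over their backs; the gripper's body (75 mm by 177 mm) begins 78 mm behind the grasp point.
Start: joints at [1.256, 0.3, 1.521, -0, 1.321, -0.067], TCP at [134.897, 533.19, 213.446] pointing down, gripper open.
Joint ranges: [-3.03, 3.03], [-0.79, 2.21], [0.23, 2.52], [-1.04, 4.18], [0, 3.07], [-2.55, 2.55]. Speed limits (rad/s): [2.22, 2.22, 2.57, 3.14, 3.14, 3.14].

INTERFACE

Orientations are given as [roll, pitch, yaw] about the fixed x, y, z axes, in that order (R = Rz(yaw) Ry(pitch) Rx(roll)).
In Python, from cell import monitor, viewer, ticket, manip gives the robot as it stands.
- The arm moves only by the shell command python3 -m jog 'ROWS' [FORCE]. ROWS is JSON, a list of rows, each an object of numbers: "grip": the finger opening in cm, from 0 to 9.4; "dx", "dy", "dz": the shift along the tool's x, y, z in cm; "spin": the turn about the tool's y in degrees. In form: [{"grip": .., "dx": .., "dy": .., "dz": .., "spin": ..}, ...]. A call has 1 to 20 rows; each row is the pose to reach, as a shift and turn from the pose commanded when the call began, along the tool's axes at that moment; what a row does not reach only later rows make up. A row lasts 1/8 s, in which the tool goes at most 62.5 mm and 10.7 degrees, less where a joint would pass 70% of its speed; a pose out of reach is approached as far as the arm can. A call with a gripper value outside its range is refused whole. The fingers move at their own pace and stop on an object; FORCE is the grip in N (left out, the last holds). Time passes only in rows, so rows that repeat a pose let the fingers close. It gives the time, the measured TCP pose, the force and the opening at its end, in the units of the state.
- monitor.read_state(): the state, without advancing time (a new reading comes with each control period).
- viewer.camera(name): name is "side" or "top" or "wrist"; returns a dict with "color" (384x512x3 uint8, red, green, blue), "vertical_fov" (degrees; the focal length in pixels is half the picture's height over the tangent of half this angle, whatever the lens; pixels are square), "cx", "cy" (the principal point, pixels), "rvec" (rotation vector, rad) and "tvec" (3), from world to camera coordinates, as OpenCV has them. Camera axes: x right, y down, z forward; pixel columns grow to the right and rows downward; lengths in mm; the calibration is good to about 2 mm. A picture is of the moment at which its call begins. There is no depth.
- ticket.sign_off(): hands the job in, once; it reports no verdict.
The state is a dict: "clock": time; "joints": joint angles; "qd": joint speeds; "effort": joint torques, N m; "eef_pos": TCP position; "eef_rot": TCP orientation; "wrist_force": force on the tool from outside, world axes, zero at the start; "moment": the same for the moment, N m; "finger_gap": finger opening in mm.
Only numpy, scipy, OpenCV 4.12 (cv2) and the standard library are available. Lean on these libraries where they do the work, as an engineer would, in place of code of your own. Each camera call takes 0.05 s, during which the arm holds its last target. There are 200 camera calls.

## Working session

There is one attempt and no reset: what is moved stays moved. The work goes in short steps, Python scripts to look and compute and a shell command to move; the robot and the scene stay as the last step left them, time stands still between calls to the robot, and variables do not carry over. Pictures are saved under pics/ and viewed, about 8 in all and at most 12, crops included, and the job is handed in when it is done.

```bash
mkdir -p pics
cat > h.py <<'E'
import numpy as np, cv2
from cell import monitor, viewer, ticket, manip
def snap(n,fn):
    c=viewer.camera(n); cv2.imwrite('pics/'+fn,c['color'][:,:,::-1]); return c
def ray(c,px,z):
    f=192/np.tan(np.radians(c['vertical_fov'])/2)
    R=cv2.Rodrigues(np.array(c['rvec'],float))[0]; t=np.array(c['tvec'],float).ravel()
    d=R.T@np.array([(px[0]-c['cx'])/f,(px[1]-c['cy'])/f,1]); o=-R.T@t
    return o+d*(z-o[2])/d[2]
def proj(c,p):
    f=192/np.tan(np.radians(c['vertical_fov'])/2)
    R=cv2.Rodrigues(np.array(c['rvec'],float))[0]; q=R@np.array(p,float)+np.array(c['tvec'],float).ravel()
    return [q[0]/q[2]*f+c['cx'],q[1]/q[2]*f+c['cy']]
E
python3 - <<'E'
from h import *
import pickle
cs={n:snap(n,n+'0.png') for n in('top','side')}
pickle.dump(cs,open('c0.pkl','wb'))
a=np.hstack([cs['top']['color'],cs['side']['color']])[:,:,::-1]
s=monitor.read_state(); print(s, manip.finger_overhang)
for c in cs.values(): print({k:v for k,v in c.items() if k!='color'}, c['color'].shape, c['cx'])
E
```

```text
{'clock': 0.1, 'joints': array([ 1.25639229e+00,  3.00382159e-01,  1.52150208e+00,  1.61120076e-05,
        1.32072330e+00, -6.66129516e-02]), 'qd': array([ 0.00115944, -0.00125114, -0.00114812, -0.00243342,  0.00024926,
       -0.00065378]), 'effort': array([ 1.73930071e-04, -5.32649374e+01, -3.53282189e+01,  7.09206867e-02,
        2.34274036e-02, -7.29376461e-05]), 'eef_pos': array([134.83030146, 532.9838415 , 212.96853884]), 'eef_rot': array([-1.57071320e+00,  1.01159671e-03,  1.32300129e+00]), 'wrist_force': array([0.6492281 , 0.50495613, 0.08526071]), 'moment': array([-0.00319127,  0.04664674, -0.01302157]), 'finger_gap': 94.10475514639234} 8.0
{'vertical_fov': 46.24160297802418, 'cx': 262.28657092550947, 'cy': 192.95688819155893, 'rvec': array([ 2.12289014, -2.17794129,  0.11111159]), 'tvec': array([ 36.58510415, 602.48629787, 851.18312856])} (384, 512, 3) 262.28657092550947
{'vertical_fov': 54.21442956747772, 'cx': 259.35349249541775, 'cy': 190.72702982682276, 'rvec': array([ 2.37430058, -0.60505477,  0.22515379]), 'tvec': array([-511.49767026,  248.19822978,  551.03893606])} (384, 512, 3) 259.35349249541775
```

View pics/top0.png

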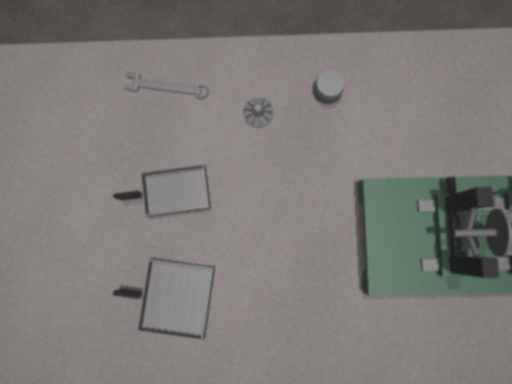

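View pics/side0.png

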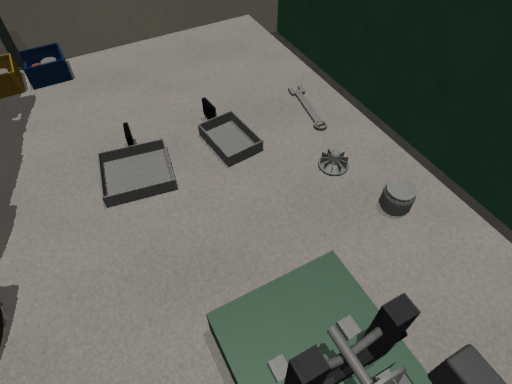

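The top view shows the narrow tray at about (176,191) with its lug at (115–141,195). The wide tray is at (177,298), the wheel at (258,112), and the bed end edge runs from (363,179) to (369,297). The side view agrees with this.

Run:
```python
from h import *
import pickle
cs=pickle.load(open('c0.pkl','rb')); c=cs['top']; im=c['color']
hsv=cv2.cvtColor(im,cv2.COLOR_RGB2HSV)
P=lambda px,z:np.round(ray(c,px,z)[:2],1)
g=cv2.inRange(hsv,(50,50,40),(95,255,255)); g=cv2.morphologyEx(g,cv2.MORPH_OPEN,np.ones((5,5)))
# bed end: leftmost green px per row, fit line
ys=[];xs=[]
for y in range(186,290):
    r=np.where(g[y]>0)[0]
    if len(r): ys.append(y);xs.append(r[0]-.5)
k=np.polyfit(ys,xs,1); res=np.abs(np.polyval(k,ys)-xs); print('edge fit',k,res.max())
rr=np.where(g[:,375:420].any(1))[0]
top=[];bot=[]
for x in range(375,480,5):
    q=np.where(g[:,x]>0)[0]; top.append((x,q[0]-.5));bot.append((x,q[-1]+.5))
kt=np.polyfit(*zip(*top),1);kb=np.polyfit(*zip(*bot),1)
def isect(kx,ky): # x=kx0*y+kx1 ; y=ky0*x+ky1
    y=(ky[0]*kx[1]+ky[1])/(1-ky[0]*kx[0]); return kx[0]*y+kx[1],y
c1,c2=isect(k,kt),isect(k,kb); print(c1,c2)
A,B=ray(c,c1,62),ray(c,c2,62); print('bed corners',A,B,np.linalg.norm(A-B))
e=(B-A)/np.linalg.norm(B-A); n=np.array([-e[1],e[0]]);print('mid',(A+B)/2,'into bay dir?',n,np.degrees(np.arctan2(n[1],n[0])))
# narrow tray: dark or wall mask region
gray=cv2.cvtColor(im,cv2.COLOR_RGB2GRAY)
m=cv2.inRange(gray[155:230,100:225],0,75)
for cn in cv2.findContours(m,cv2.RETR_EXTERNAL,cv2.CHAIN_APPROX_NONE)[0]:
    if cv2.contourArea(cn)<40: continue
    r=cv2.minAreaRect(cn); b=cv2.boxPoints(r)+[100,155]
    print('blob',cv2.contourArea(cn),b.round(1).tolist()); z=30
    for zz in(30,55,8): 
        w=[P(p,zz) for p in b]; print(zz,[list(map(float,q)) for q in w],np.linalg.norm(w[0]-w[1]),np.linalg.norm(w[1]-w[2]))
print('wheel',P((258,112),30),'wide',P((177,298),15))
cv2.imwrite('pics/crop.png',cv2.resize(im[150:330,95:395,::-1],None,fx=2.6,fy=2.6,interpolation=cv2.INTER_CUBIC))
```

```text
edge fit [1.83100395e-01 3.47071349e+02] 18.6957377573882Traceback (most recent call last):
  File "<stdin>", line 16, in <module>
IndexError: index 0 is out of bounds for axis 0 with size 0
```

Run:
```python
from h import *
import pickle
cs=pickle.load(open('c0.pkl','rb')); c=cs['top']; im=c['color']
P=lambda px,z:np.round(ray(c,px,z)[:2],1)
i=im.astype(int); g=((i[:,:,1]-i[:,:,0])>12).astype(np.uint8)
print(im[240,390],im[190,400])
g=cv2.morphologyEx(g,cv2.MORPH_OPEN,np.ones((3,3)))
def line(pts):
    pts=np.array(pts,float)
    for _ in range(3):
        vx,vy,x0,y0=cv2.fitLine(pts.astype(np.float32),cv2.DIST_HUBER,0,.01,.01).ravel()
        r=abs((pts[:,0]-x0)*vy-(pts[:,1]-y0)*vx); pts=pts[r<max(.8,np.median(r)*3)]
    print('n',len(pts)); return np.array([vy,-vx,-(vy*x0-vx*y0)])
L=line([(np.where(g[y])[0][0]-.5,y) for y in range(190,286) if g[y].any()])
T=line([(x,np.where(g[:,x])[0][0]-.5) for x in range(372,430) if g[:,x].any()])
Bm=line([(x,np.where(g[:,x])[0][-1]+.5) for x in range(378,430) if g[:,x].any()])
X=lambda a,b:(lambda q:q[:2]/q[2])(np.cross(a,b))
c1,c2=X(L,T),X(L,Bm); A,B=ray(c,c1,62),ray(c,c2,62)
print('bed',c1,c2,A,B,np.linalg.norm(A-B))
e=(B-A)/np.linalg.norm(B-A); print('mid',(A+B)/2,'edge dir deg',np.degrees(np.arctan2(e[1],e[0])))
gray=cv2.cvtColor(im,cv2.COLOR_RGB2GRAY)
m=cv2.inRange(gray[155:230,100:225],0,85)
for cn in cv2.findContours(m,cv2.RETR_EXTERNAL,cv2.CHAIN_APPROX_NONE)[0]:
    if cv2.contourArea(cn)<40: continue
    b=cv2.boxPoints(cv2.minAreaRect(cn))+[100,155]
    print('blob',cv2.contourArea(cn),b.round(1).tolist())
    for zz in(30,55): 
        w=[P(p,zz) for p in b]; print(zz,[list(map(float,q)) for q in w],np.linalg.norm(w[0]-w[1]),np.linalg.norm(w[1]-w[2]))
print('wheel',P((258,112),30),'wide',P((177,298),15))
cv2.imwrite('pics/crop.png',cv2.resize(im[150:330,95:395,::-1],None,fx=2.6,fy=2.6,interpolation=cv2.INTER_CUBIC))
```

```text
[101 126 110] [ 95 123 107]
n 96
n 58
n 43
bed [362.14957 178.93016] [367.73288 294.5    ] [ 622.10688623 -171.34067771   62.        ] [ 404.83517426 -170.57876451   62.        ] 217.27304787992804
mid [ 513.47103024 -170.95972111   62.        ] edge dir deg 179.79908000275947
blob 163.5 [[113.5, 193.3], [140.6, 189.9], [141.6, 197.6], [114.5, 200.9]]
30 [[611.3, 319.1], [616.7, 264.7], [601.3, 262.6], [595.9, 316.9]] 54.667357719209406 15.542522317822248
55 [[608.1, 310.3], [613.3, 257.4], [598.3, 255.4], [593.1, 308.2]] 53.15496213901392 15.132745950421553
blob 90.0 [[125.8, 188.8], [179.4, 142.3], [200.5, 166.6], [146.9, 213.1]]
30 [[619.8, 294.5], [711.9, 186.5], [660.8, 144.1], [569.9, 251.7]] 141.93804986683452 66.40007530116215
55 [[616.3, 286.4], [705.8, 181.5], [656.1, 140.2], [567.8, 244.8]] 137.8922042756587 64.62027545592787
wheel [770.2  25.9] wide [401.5 195. ]
```

View pics/crop.png

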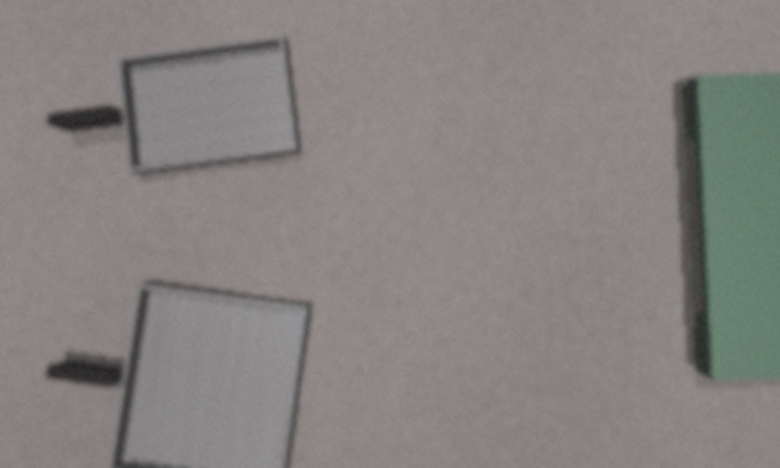

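The crop confirms the layout: narrow tray corners at crop (122,62), (288,40), (300,152), (138,173), and its lug runs from (48,120) to (122,117). The bay opens toward +y.

```bash
cat >> h.py <<'E'
def rel(target,yaw):
    "shift in tool axes (cm) and spin (deg)"
    from scipy.spatial.transform import Rotation as Ro
    s=monitor.read_state(); R=Ro.from_euler('xyz',s['eef_rot'])
    d=R.inv().apply(np.array(target)-s['eef_pos'])/10
    return d.round(2), round(float(np.degrees(s['eef_rot'][2]-yaw)),1)
E
python3 - <<'E'
from h import *
import pickle
c=pickle.load(open('c0.pkl','rb'))['top']
q=[ray(c,(x/2.6+95-.3,y/2.6+150-.3),30)[:2] for x,y in((122,62),(288,40),(300,152),(138,173))]
print(np.round(q,1)); q=np.array(q); C=q.mean(0)
u=(q[1]+q[2]-q[0]-q[3]);u/=np.linalg.norm(u); v=(q[0]+q[1]-q[2]-q[3]); v/=np.linalg.norm(v)
print('C',C,'u',u,'v',v,'size',(q[1]-q[0]+q[2]-q[3])@u/2,(q[0]-q[3]+q[1]-q[2])@v/2)
print('grip',C-95*u); yaw=np.arctan2(u[1],u[0])+np.pi/2; print('yaw',yaw)
g=C-95*u
print(rel([g[0],g[1],160],yaw))
E
```

```text
[[649.9 262.9]
 [663.5 134.1]
 [576.4 125.7]
 [563.6 249.9]]
C [613.33901567 193.13998526] u [ 0.10425637 -0.99455046] v [0.99248741 0.12234683] size 127.23735633893784 87.36283504123246
grip [603.43466068 287.62227858]
yaw 0.10444616527030348
(array([-12.29,   5.31, -51.45]), 69.8)
```

```bash
python3 -m jog '[{"grip":6,"dx":-12.3,"dy":0,"dz":-51.5,"spin":70},{"grip":6,"dx":-12.3,"dy":0,"dz":-51.5,"spin":70},{"grip":6,"dx":-12.3,"dy":0,"dz":-51.5,"spin":70},{"grip":6,"dx":-12.3,"dy":0,"dz":-51.5,"spin":70},{"grip":6,"dx":-12.3,"dy":0,"dz":-51.5,"spin":70},{"grip":6,"dx":-12.3,"dy":2,"dz":-51.5,"spin":70},{"grip":6,"dx":-12.3,"dy":4,"dz":-51.5,"spin":70},{"grip":6,"dx":-12.3,"dy":5.3,"dz":-51.5,"spin":70},{"grip":6,"dx":-12.3,"dy":5.3,"dz":-51.5,"spin":70},{"grip":6,"dx":-12.3,"dy":5.3,"dz":-51.5,"spin":70},{"grip":6,"dx":-12.3,"dy":5.3,"dz":-51.5,"spin":70},{"grip":6,"dx":-12.3,"dy":5.3,"dz":-51.5,"spin":70},{"grip":6,"dx":-12.3,"dy":5.3,"dz":-51.5,"spin":70}]'
python3 - <<'E'
from h import *
import pickle
c=snap('wrist','w1.png'); pickle.dump(c,open('w1.pkl','wb'))
print(proj(c,[603.4,287.6,55]), monitor.read_state()['eef_pos'],monitor.read_state()['eef_rot'])
E
```

```text
clock: 1.72
eef_pos: [603.6, 288.3, 161.1]
eef_rot: [-1.571, -0.001, 0.102]
wrist_force: [0.7, -0.6, 0.7]
finger_gap: 60.1
[np.float64(255.2100735361853), np.float64(188.49554721097147)] [603.65205624 288.16359509 160.96873071] [-1.57061064e+00 -6.19900037e-04  1.02110228e-01]
```

View pics/w1.png

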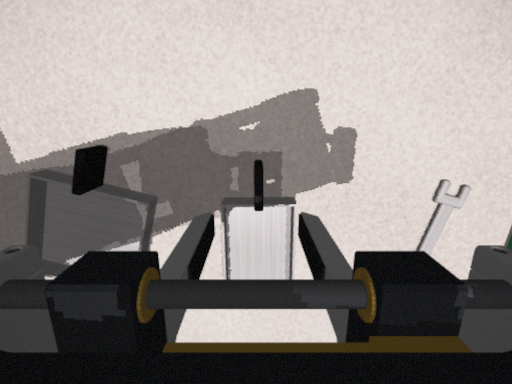

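The wrist view shows the narrow tray's lug centred between the fingers, at column 259 and rows 161–209, and square to the jaws.

Run:
```python
from h import *
import pickle
c=pickle.load(open('w1.pkl','rb')); im=c['color']
g=cv2.cvtColor(im,cv2.COLOR_RGB2GRAY)
s=monitor.read_state(); yaw=s['eef_rot'][2]; ux=np.array([np.cos(yaw),np.sin(yaw)])
for y in range(156,214,4):
    r=np.where(g[y,245:275]<35)[0]
    if len(r):
        m=245+(r[0]+r[-1])/2; w=ray(c,(m,y),55)[:2]; print(y,245+r[0],245+r[-1],w.round(1),'offset toolx',((w-s['eef_pos'][:2])@ux).round(1), 'along',((w-s['eef_pos'][:2])@[ux[1],-ux[0]]).round(1))
```

```text
160 256 259 [602.7 318.4] offset toolx 2.1 along -30.2
164 255 261 [603.6 314.3] offset toolx 2.6 along -26.0
168 255 262 [604.6 310.1] offset toolx 3.2 along -21.7
172 255 262 [605.  305.9] offset toolx 3.2 along -17.5
176 255 262 [605.5 301.6] offset toolx 3.2 along -13.2
180 255 262 [605.9 297.3] offset toolx 3.2 along -8.8
184 255 262 [606.4 292.9] offset toolx 3.2 along -4.4
188 255 262 [606.8 288.5] offset toolx 3.2 along -0.0
192 255 262 [607.3 284.1] offset toolx 3.2 along 4.4
196 257 262 [608.9 279.7] offset toolx 4.3 along 8.9
200 255 262 [608.3 275.1] offset toolx 3.3 along 13.4
204 255 262 [608.7 270.6] offset toolx 3.3 along 18.0
208 255 262 [609.2 266. ] offset toolx 3.3 along 22.6
```

```bash
python3 -m jog '[{"grip":6,"dx":0.3,"dy":4,"dz":0.6,"spin":0},{"grip":6,"dx":0.3,"dy":8,"dz":0.6,"spin":0},{"grip":6,"dx":0.3,"dy":11,"dz":0.6,"spin":0},{"grip":6,"dx":0.3,"dy":13,"dz":0.6,"spin":0},{"grip":6,"dx":0.3,"dy":13.7,"dz":0.6,"spin":0},{"grip":6,"dx":0.3,"dy":13.7,"dz":0.6,"spin":0},{"grip":6,"dx":0.3,"dy":13.7,"dz":0.6,"spin":0},{"grip":0.5,"dx":0.3,"dy":13.7,"dz":0.6,"spin":0},{"grip":0.5,"dx":0.3,"dy":13.7,"dz":0.6,"spin":0},{"grip":0.5,"dx":0.3,"dy":13.7,"dz":0.6,"spin":0},{"grip":0.5,"dx":0.3,"dy":13.7,"dz":0.6,"spin":0},{"grip":0.5,"dx":0.3,"dy":13.7,"dz":0.6,"spin":0},{"grip":0.5,"dx":0.3,"dy":13.7,"dz":0.6,"spin":0},{"grip":0.5,"dx":0.3,"dy":13.7,"dz":0.6,"spin":0}]' 25
python3 - <<'E'
from h import *
s=monitor.read_state(); print(s['eef_pos'],s['eef_rot'],s['wrist_force'],s['finger_gap'])
# staging: tray front-end 60mm before mouth (mouth y -171), yaw ~0.0035 ; grip point 95 behind origin
for y in(60,-20): print(y,rel([513,y,24],-0.0035))
E
```

```text
clock: 3.52
eef_pos: [606.4, 293.9, 23.4]
eef_rot: [-1.571, 0.0, 0.101]
wrist_force: [-0.3, -0.1, -0.7]
finger_gap: 9.7
[606.35877677 293.90737123  23.43071999] [-1.57082596e+00  2.96408946e-05  1.01323394e-01] [-0.26063749 -0.12226909 -0.65665182] 9.71369246688952
60 (array([-11.65,  -0.06, -22.33]), 6.0)
-20 (array([-12.46,  -0.06, -30.29]), 6.0)
```

```bash
python3 -m jog '[{"grip":0.5,"dx":-0.6,"dy":0,"dz":-1.1,"spin":0.5},{"grip":0.5,"dx":-1.8,"dy":0,"dz":-3.3,"spin":1},{"grip":0.5,"dx":-3,"dy":0,"dz":-5.7,"spin":1.5},{"grip":0.5,"dx":-4.2,"dy":0,"dz":-8.1,"spin":2},{"grip":0.5,"dx":-5.5,"dy":0,"dz":-10.5,"spin":2.7},{"grip":0.5,"dx":-6.7,"dy":0,"dz":-12.8,"spin":3.4},{"grip":0.5,"dx":-7.9,"dy":0,"dz":-15.1,"spin":4},{"grip":0.5,"dx":-9.1,"dy":0,"dz":-17.5,"spin":4.6},{"grip":0.5,"dx":-10.3,"dy":0,"dz":-19.7,"spin":5.3},{"grip":0.5,"dx":-11.2,"dy":0,"dz":-21.4,"spin":5.8},{"grip":0.5,"dx":-11.6,"dy":0,"dz":-22.3,"spin":6},{"grip":0.5,"dx":-11.6,"dy":0,"dz":-22.3,"spin":6},{"grip":0.5,"dx":-11.6,"dy":0,"dz":-22.3,"spin":6}]' 25
python3 - <<'E'
from h import *
import pickle
s=monitor.read_state(); print(s['eef_pos'],s['eef_rot'],s['wrist_force'],s['finger_gap'])
cs={n:snap(n,n+'2.png') for n in('top','wrist','side')}; pickle.dump(cs,open('c2.pkl','wb'))
a=cs['top']['color'][140:330,210:450]; cv2.imwrite('pics/mix2.png',np.vstack([cv2.resize(a,(758,600))])[:,:,::-1])
E
```

```text
clock: 5.15
eef_pos: [513.6, 60.7, 23.4]
eef_rot: [-1.571, -0.0, -0.003]
wrist_force: [1.4, -1.2, -1.4]
finger_gap: 10.1
[513.64856498  60.68761825  23.40744209] [-1.57079449e+00 -4.39313040e-06 -3.08826981e-03] [ 1.42151084 -1.1535808  -1.40478726] 10.137788091713448
```

View pics/mix2.png

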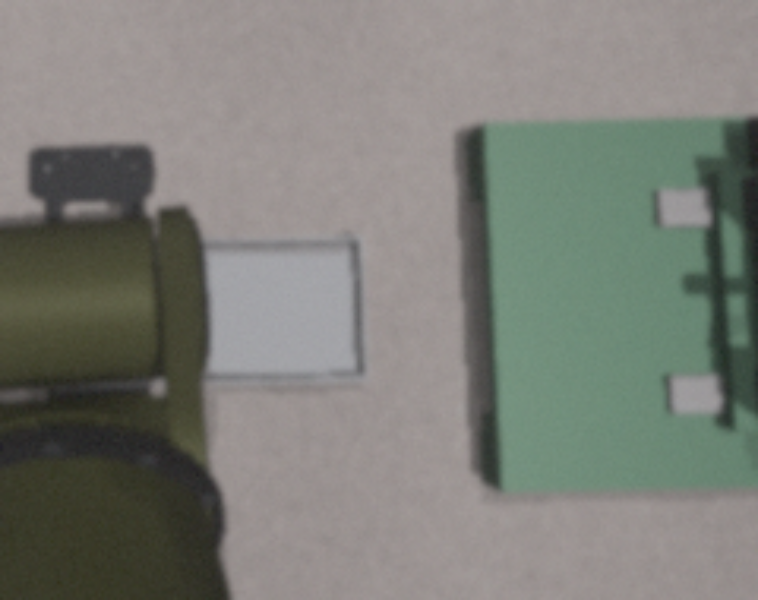

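View pics/side2.png

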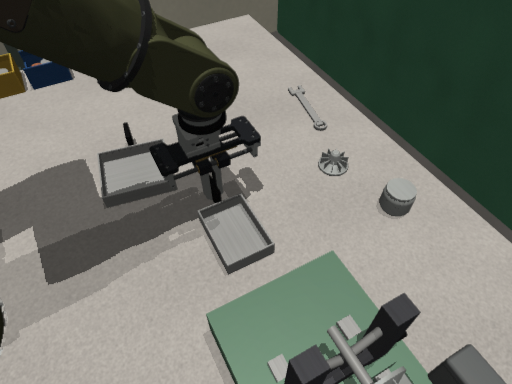

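The crop shows the tray's nose corners at (353,241) and (361,375), the bed corners at (485,124) and (500,490), and the mouth edges at about (478,200) and (488,408). The side view shows the tray held by its lug, with the wide tray and the wheel untouched.

Run:
```python
from h import *
import pickle
c=pickle.load(open('c2.pkl','rb'))['top']; S=600/190
P=lambda x,y,z:ray(c,(x/(758/240)+210-.35,y/S+140-.35),z)[:2]
a,b=P(353,241,30),P(361,375,30); print('nose',a,b,(a+b)/2,np.linalg.norm(a-b),'yaw',np.arctan2(*(a-b)[::-1]))
for l in((203,241,30),(203,377,30)): print('rear side',P(*l))
a,b=P(485,124,62),P(500,490,62); print('bed',a,b,(a+b)/2,np.linalg.norm(a-b),'yaw',np.arctan2(*(a-b)[::-1]))
a,b=P(475,200,20),P(485,408,20); print('mouth',a,b,(a+b)/2)
cc=pickle.load(open('c2.pkl','rb'))['side']
g=cv2.Canny(cc['color'],40,120)
# side view check: nose corners and bed end corners read by eye
for n,p,z in(('noseR',(272,243),30),('noseL',(231,268),30),('bedA',(333,254),62),('bedB',(208,319),62)): print(n,ray(cc,p,z)[:2])
```

```text
nose [555.22148648 -94.24026766] [472.30656851 -95.83376562] [513.76402749 -95.03701664] 82.93022885124957 yaw 0.019216105626196887
rear side [557.63551624  -0.61726133]
rear side [473.41978023   1.70327787]
bed [ 622.07745633 -173.36956598] [ 404.24915941 -170.97112454] [ 513.16330787 -172.17034526] 217.84150076760875 yaw -0.011010252385451141
mouth [ 579.86183029 -173.409149  ] [ 449.90263979 -173.03600462] [ 514.88223504 -173.22257681]
noseR [555.6217461  -95.16543266]
noseL [ 472.46394171 -104.74902518]
bedA [ 619.72152413 -176.58131054]
bedB [ 402.9358048  -178.18881096]
```

```bash
python3 -m jog '[{"grip":0.5,"dx":0,"dy":0,"dz":-1.2,"spin":0},{"grip":0.5,"dx":-0.05,"dy":0,"dz":-3,"spin":0},{"grip":0.5,"dx":-0.05,"dy":0,"dz":-5,"spin":0},{"grip":0.5,"dx":-0.05,"dy":0,"dz":-7,"spin":0},{"grip":0.5,"dx":-0.05,"dy":0,"dz":-8.5,"spin":0},{"grip":0.5,"dx":-0.05,"dy":0,"dz":-9.8,"spin":0},{"grip":0.5,"dx":-0.05,"dy":0,"dz":-11,"spin":0},{"grip":0.5,"dx":-0.05,"dy":0,"dz":-12,"spin":0},{"grip":0.5,"dx":-0.05,"dy":0,"dz":-12.5,"spin":0},{"grip":0.5,"dx":-0.05,"dy":0,"dz":-12.5,"spin":0}]' 25
```

```text
clock: 6.55
eef_pos: [512.6, -64.9, 23.4]
eef_rot: [-1.571, -0.0, -0.004]
wrist_force: [0.1, -0.2, -1.7]
finger_gap: 10.3
```

```bash
python3 -m jog '[{"grip":0.5,"dx":0,"dy":0,"dz":-1,"spin":0},{"grip":0.5,"dx":0,"dy":0,"dz":-2,"spin":0},{"grip":0.5,"dx":0,"dy":0,"dz":-3,"spin":0},{"grip":0.5,"dx":0,"dy":0,"dz":-4,"spin":0},{"grip":0.5,"dx":0,"dy":0,"dz":-5,"spin":0},{"grip":0.5,"dx":0,"dy":0,"dz":-5.5,"spin":0},{"grip":0.5,"dx":0,"dy":0,"dz":-5.5,"spin":0},{"grip":0.5,"dx":0,"dy":0,"dz":-5.5,"spin":0}]' 25
```

```text
clock: 7.55
eef_pos: [512.4, -119.6, 23.4]
eef_rot: [-1.571, 0.0, -0.003]
wrist_force: [-0.7, -0.5, -2.4]
finger_gap: 9.9
```

```bash
python3 -m jog '[{"grip":0.5,"dz":-0.7},{"grip":0.5,"dz":-1.4},{"grip":0.5,"dz":-1.9},{"grip":0.5,"dz":-2.1},{"grip":0.5,"dz":-2.1},{"grip":0.5,"dz":-2.1}]' 25
python3 -m jog '[{"grip":0.5,"dz":-0.1},{"grip":0.5,"dz":-0.2},{"grip":0.5,"dz":-0.3},{"grip":0.5,"dz":-0.3}]' 25
```

```text
validation failed for argument at $[0]...
validation failed for argument at $[0]...
```

```bash
python3 -m jog '[{"grip":0.5,"dx":0,"dy":0,"dz":-0.7,"spin":0},{"grip":0.5,"dx":0,"dy":0,"dz":-1.4,"spin":0},{"grip":0.5,"dx":0,"dy":0,"dz":-1.9,"spin":0},{"grip":0.5,"dx":0,"dy":0,"dz":-2.1,"spin":0},{"grip":0.5,"dx":0,"dy":0,"dz":-2.1,"spin":0},{"grip":0.5,"dx":0,"dy":0,"dz":-2.1,"spin":0}]' 25
python3 -m jog '[{"grip":0.5,"dx":0,"dy":0,"dz":-0.1,"spin":0},{"grip":0.5,"dx":0,"dy":0,"dz":-0.2,"spin":0},{"grip":0.5,"dx":0,"dy":0,"dz":-0.3,"spin":0},{"grip":0.5,"dx":0,"dy":0,"dz":-0.3,"spin":0}]' 25
```

```text
clock: 8.3
eef_pos: [512.3, -140.7, 23.4]
eef_rot: [-1.571, -0.0, -0.003]
wrist_force: [0.0, -0.7, -2.4]
finger_gap: 10.1
clock: 8.8
eef_pos: [512.4, -141.3, 23.4]
eef_rot: [-1.568, 0.001, -0.003]
wrist_force: [0.6, 20.0, 4.4]
finger_gap: 9.8
```

Contact came at y ≈ -141 with 20 N, which is where home was expected. I'll check before letting go.

Run:
```python
from h import *
import pickle
cs={n:snap(n,n+'3.png') for n in('side','wrist','top')}; pickle.dump(cs,open('c3.pkl','wb'))
a=cv2.resize(cs['side']['color'][190:384,130:380],(500,388),interpolation=cv2.INTER_CUBIC)
b=cs['wrist']['color'][100:300,130:400]
a=np.pad(a,((0,0),(0,40),(0,0))); b=cv2.resize(b,(540,400)); b=b[:212]
cv2.imwrite('pics/mix3.png',np.vstack([a,b])[:,:,::-1])
```

```text
(no output)
```

View pics/mix3.png

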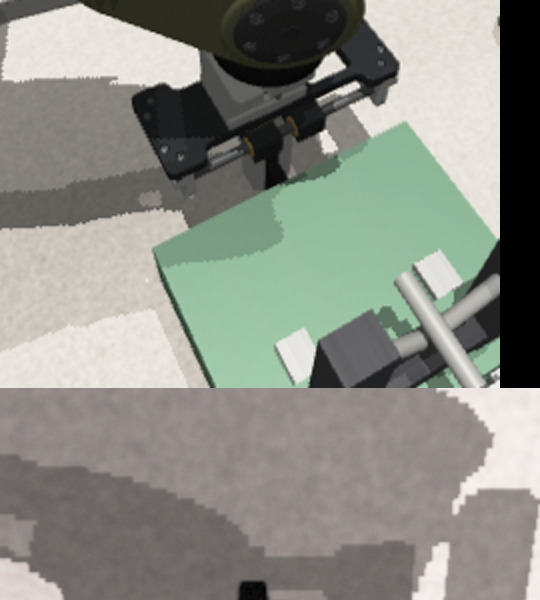

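The tray has disappeared under the bed, with only the gripper and lug outside. I'll release, rise and back off.

```bash
python3 -m jog '[{"grip":3.5,"dx":0,"dy":0,"dz":0.2,"spin":0},{"grip":3.5,"dx":0,"dy":0,"dz":0.2,"spin":0},{"grip":3.5,"dx":0,"dy":0,"dz":0.2,"spin":0},{"grip":3.5,"dx":0,"dy":0,"dz":0.2,"spin":0},{"grip":3.5,"dx":0,"dy":-2,"dz":0.2,"spin":0},{"grip":3.5,"dx":0,"dy":-6,"dz":0.2,"spin":0},{"grip":3.5,"dx":0,"dy":-11,"dz":0.2,"spin":0},{"grip":3.5,"dx":0,"dy":-15,"dz":0.2,"spin":0},{"grip":3.5,"dx":0,"dy":-15,"dz":3,"spin":0},{"grip":3.5,"dx":0,"dy":-15,"dz":5,"spin":0},{"grip":3.5,"dx":0,"dy":-15,"dz":5,"spin":0},{"grip":3.5,"dx":0,"dy":-15,"dz":5,"spin":0}]'
python3 - <<'E'
from h import *
import pickle
cs={n:snap(n,n+'4.png') for n in('side','wrist','top')}; pickle.dump(cs,open('c4.pkl','wb'))
E
```

```text
clock: 10.45
eef_pos: [512.4, -94.0, 173.0]
eef_rot: [-1.571, 0.001, -0.003]
wrist_force: [0.8, 0.5, -0.4]
finger_gap: 35.0
```

View pics/wrist4.png

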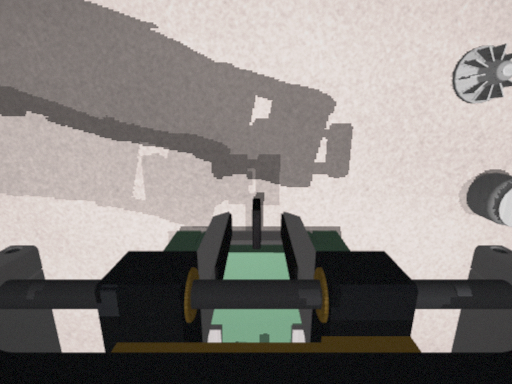

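The wrist view shows the lug at rows 195–247, column 257, between the open fingers, and a gray band at about row 230 where the front wall sits. I'll measure these and zoom in.

Run:
```python
from h import *
import pickle
cs=pickle.load(open('c4.pkl','rb')); c=cs['wrist']; im=c['color']
print('lug outer end top',ray(c,(257,194.5),55), 'expected y lug end',-171.5+50)
for y in (-171.5,-168,-166): print(y,[np.round(proj(c,[x,y,z]),1).tolist() for x,z in((512.5,30),(512.5,0),(560,30),(580,62),(580,0))])
cv2.imwrite('pics/z4.png',cv2.resize(im[185:265,160:350,::-1],None,fx=4,fy=4,interpolation=cv2.INTER_CUBIC))
```

```text
lug outer end top [ 514.01415041 -104.96997877   55.        ] expected y lug end -121.5
-171.5 [[255.9, 239.1], [255.9, 229.6], [293.1, 238.9], [314.0, 251.0], [304.6, 229.4]]
-168 [[255.9, 236.5], [255.9, 227.2], [293.2, 236.4], [314.1, 248.2], [304.7, 227.0]]
-166 [[255.9, 235.1], [255.9, 225.9], [293.2, 235.0], [314.2, 246.7], [304.8, 225.7]]
```

View pics/z4.png

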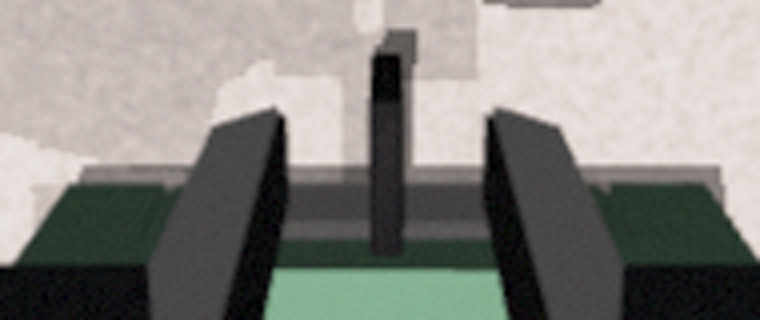

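The front wall's base (crop row ~183) lines up with the base of the end face on both sides (~184). I'll check that numerically.

Run:
```python
from h import *
import pickle
c=pickle.load(open('c4.pkl','rb'))['wrist']; g=cv2.cvtColor(c['color'],cv2.COLOR_RGB2GRAY).astype(int)
for x0,x1 in((182,196),(233,248),(264,278),(316,332)): print((x0,x1),dict(zip(range(224,246),g[224:246,x0:x1].mean(1).round().astype(int).tolist())))
print(ray(c,(257,210),55),ray(c,(257,198),8),[ray(c,(257,r),0)[1].round(1) for r in(230,231,232)])
# did others stay?
a=pickle.load(open('c0.pkl','rb'))['side']['color'].astype(int); b=pickle.load(open('c4.pkl','rb'))['side']['color'].astype(int)
for n,(u,v,w,h) in {'wheel':(315,145,40,32)}.items(): print(n,abs(a-b)[v:v+h,u:u+w].mean())
```

```text
(182, 196) {224: 198, 225: 199, 226: 152, 227: 127, 228: 131, 229: 131, 230: 105, 231: 67, 232: 51, 233: 50, 234: 50, 235: 51, 236: 50, 237: 50, 238: 50, 239: 50, 240: 49, 241: 50, 242: 50, 243: 49, 244: 49, 245: 49}
(233, 248) {224: 216, 225: 217, 226: 163, 227: 124, 228: 125, 229: 124, 230: 106, 231: 77, 232: 67, 233: 66, 234: 65, 235: 65, 236: 65, 237: 66, 238: 66, 239: 65, 240: 80, 241: 87, 242: 87, 243: 88, 244: 76, 245: 56}
(264, 278) {224: 221, 225: 220, 226: 166, 227: 126, 228: 125, 229: 127, 230: 108, 231: 77, 232: 66, 233: 66, 234: 65, 235: 66, 236: 64, 237: 66, 238: 66, 239: 65, 240: 77, 241: 85, 242: 88, 243: 87, 244: 76, 245: 57}
(316, 332) {224: 223, 225: 221, 226: 166, 227: 127, 228: 127, 229: 128, 230: 102, 231: 64, 232: 50, 233: 50, 234: 51, 235: 49, 236: 50, 237: 49, 238: 51, 239: 50, 240: 50, 241: 49, 242: 49, 243: 48, 244: 50, 245: 50}
[ 513.96615334 -123.39262521   55.        ] [ 514.15632731 -123.41217028    8.        ] [np.float64(-172.2), np.float64(-173.7), np.float64(-175.2)]
wheel 38.2078125
```

View pics/side4.png

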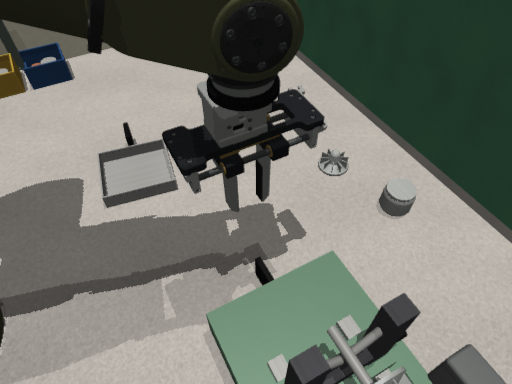

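The tray and end-face bases agree to well under a pixel, so the wall is flush. The side view shows the wide tray (100–175, 140–200) and the wheel (334,161) where they began, and the gripper clear of the lug at (263,270).

```bash
python3 -c "
from h import *
s=monitor.read_state();print(s['clock'],s['wrist_force'],abs(s['qd']).max());print(ticket.sign_off())"
```

```text
10.6 [-0.19071494  0.09230109 -0.63378818] 0.0024001826713791787
the job is handed in; nothing more can be done
None
```

I gripped the narrow tray by its lug, slid it along the bench into the bay until it met the back wall, let go and backed off. I handed the job in at 10.6 s.

- **Seating:** The tray stopped with about 20 N at the expected home position. In the last wrist picture, the base of its front wall lines up with the base of the bed's end face on both sides, to well under a pixel (about 1.5 mm per pixel). The lug end is 50 mm outside, as it should be.
- **Robot clear:** After release, the gripper was clear above the bench, with wrist force near zero and the arm still.
- **Other objects:** By eye in the side view, the wide tray and the wheel are at the same pixels as at the start.
- **Check that disagreed:** A rough before/after image difference at the wheel came out high (mean 38). I put it down to changed light and shadow from the arm, because the wheel's position in the picture had not changed. I did not confirm this any other way.

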